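Roll the copper contact wheel up to the brass posts

ROBOT

A 7-joint arm with a two-finger parallel gripper is mounted at the origin on the work surface. World frame = base frame: x ahead of the robot, y to its left, z up, the work surface at z = 0. Lengths are in m, angles in rad, forces in N, time in s.
With the tool pointing down it reaches from about 0.425 to 0.95 m from the base axis. Payload 4.7 kg.
Tool frame: the origin (TCP) lies between the finger pads; the fingertips stand 25 mm ahead of it and the grasp point (between the pads) lies 6 mm ahead of it; z points along the fingers, y is the line along which they close (so a half turn about z gives the same grasp; the last joint's range is limited). The gripper opens to 85 mm and grips with 20 to 120 N. Pads are 22 mm wide; open, the fingers measure 114 mm over their backs; the gripper's body (76 mm by 85 mm) begins 54 mm behind the grasp point. The pads swing forward as they close: fully open they stand 13 mm farther back than shut.
Start: joints at [-1.306, 0.469, -0.049, 1.532, 0.024, 1.141, -0.082], TCP at [0.195, 0.646, 0.256] pointing down, gripper open.
Joint ranges: [-2.59, 2.59], [-0.33, 1.99], [-1.39, 1.29], [0.1, 2.45], [-1.04, 4.18], [0.21, 1.99], [-2.66, 2.66]. Speed limits (rad/s): [2.57, 2.57, 3.14, 3.14, 3.14, 3.14, 3.14].

INTERFACE

Orientations are given as a 3x3 rotation matrix whose columns are the frame's x, y, z axes.
In Python, from rig import * gives the robot as it stands. Calls block until the motion is done:
- movep(position, orientation): joint-space move of the TCP to a pose.
- move_l(position, attitude=None, feed=0.15, until_force=None): straight line of the TCP; attitude=None keeps the orientation; feed is the mean speed in m/s. With until_force (N) it stops when the force on the tool has changed by that much, and returns True; else False.
- move_joints(angles): joint-space move.
- command_gripper(opening, newtons=None): finger opening in m; newtons is the grip in N (None keeps the last); returns when the fingers have stopped.
- sleep(seconds).
- inverse_kinematics(position, orientation): joint angles nearest the present ones, or None.
- sense(): the state.
- camera(name): name is "scene" or "top" or "wrist"; returns (picture, depth): 420x560x3 uint8, red, green, blue; 420x560 float32, m along the optical axis (not along the pixel's ray), 0 where there is no reading.
- camera_params(name): a dict with "K" (3x3 intrinsics, pixels), "position" and "rotation" of the camera in the world; the wrist camera has in their place "tool_from_camera" (4x4, takes a point from camera to tool coordinates, whose origin is the TCP and whose axes are the flange's). Camera axes: x right, y down, z forward; pixel columns grow to the right and rows downward; lengths in m; the calibration is good to about 2 mm. A picture is of the moment at which its call begins: read the wrist's pose just before it. camera_params takes no time and is no camera call.
A pose or a line that the arm cannot do raises Unreachable and nothing moves.
- finish_job(): hands the job in; it is judged then, once.
The state is a dict: "time_s": time; "joint_pos": joint angles; "qd": joint speeds; "joint_efforts": joint torques, N m; "position": TCP position; "tcp_rot": TCP orientation; "wrist_force": force on the tool from outside, world axes, zero at the start; "ft_torque": the same for the moment, N m; "finger_gap": finger opening in m; "gripper_force": force on a finger pad.
Only numpy, scipy, OpenCV 4.12 (cv2) and the standard library are available. Lean on these libraries where they do the work, as an engineer would, in place of code of your own. Each camera call takes 0.05 s, during which the arm holds its last target. There are 200 camera calls.

TASK

Roll the copper wheel on its rim over the steel top, without lifting it or letting it fall over, to the pair of brass contact posts, so that it stands between them with its axle square across and up against both posts (it may rock back a few millimetres). It must roll there, not be dragged without turning. Leave the black wheel where it is, and let go of the copper wheel when it stands there.

Things in the scene. Friction and masses are not known exactly. Their poses are not given: they have to be found in the camera images.
- copper_wheel: Loose copper wheel, wooden centre, on its rim: 72 mm across, 26 wide, 0.35 kg; steel axle 10 thick, 80 long fixed through it (27 mm stub each side). Origin: its centre, 36 mm up. y along axle; at start x level, z up to white dot; x, z turn as it rolls. 20 small flats on the rim keep it put. Rolls easily pushed on both stubs. Starts 155-195 mm from the posts' middle, aimed there within 2 deg, 3 mm.
- black_wheel: A wheel of the same shape and size with a black rim and grey centre, standing on its rim on the other side of the posts, 155 to 195 mm from their middle. Leave it alone. Origin at its centre, 36 mm above the surface; y axis along its axle, z up.
- contact_posts: Two fixed brass posts, 12 mm thick, 48 high (54 with pin), 68 apart between centres, on black feet 18 across, 4 high; white line between. Origin on the work surface midway between them; y from post to post, x level, the line the wheel rolls along. The rim passes between the posts; they stop the axle stubs with the wheel's centre 11 mm before their middle, on the side it came from.
Things that resemble listed ones, but are neither listed nor needed, are in the scene too. Of the things that look like the contact_posts, the larger one is meant.

How it is judged:
On the way:
1. the copper wheel has rolled on its rim until its white dot is near the bottom (about half a turn) (angle between copper_wheel's own z axis and vertical above 2.5 rad), for 0.05 s.
At the end, for the whole second after the job is handed in: The copper wheel stands at rest on its rim on the work surface, its centre within 25 mm (horizontally) of the middle between the brass posts (axle within 14 mm of touching them), its axle level within 11 degrees and parallel to the line between the posts within 11 degrees (horizontal distance between copper_wheel and contact_posts below 0.025 m and angle between the y axis of copper_wheel and the y axis of contact_posts, either way round below 0.2 rad and angle between copper_wheel's own y axis and vertical between 1.37 and 1.77 rad and height (world z) of copper_wheel below 0.041 m and linear speed of copper_wheel below 0.03 m/s).
It fails at once if the copper wheel is lifted more than 12 mm off the work surface (height (world z) of copper_wheel above 0.048 m).
It fails at once if the copper wheel falls over (axle more than 25 degrees from level) (angle between copper_wheel's own y axis and vertical below 1.134 rad or angle between copper_wheel's own y axis and vertical above 2.007 rad).
It fails at once if the black wheel is moved more than 15 mm (distance of black_wheel from where it was at the start of the episode above 0.015 m).
It also fails if it takes over 40 s, if anything falls off the work surface, if the arm or the gripper's body presses on something with over 40 N, if the wrist force passes 120 N, or if a joint passes its speed limit or range.

## Working session

There is one attempt and no reset: what is moved stays moved. The work goes in short steps, each a Python script; the robot and the scene stay as the last script left them, time stands still between calls to the robot, and variables do not carry over. Pictures are saved under pics/ and viewed, at most 10 in all, crops included, and the job is handed in when it is done.

```bash
mkdir -p pics; ls
python3 - <<'E'
from rig import *
import cv2,numpy as np
for n in("scene","top"):
    p,d=camera(n); cv2.imwrite(f"pics/{n}0.png",p[:,:,::-1]); np.save(f"{n}d.npy",d)
    c=camera_params(n);print(n,c["K"],c["position"],c["rotation"])
print(sense()["time_s"])
E
```

```text
pics
scene [[399.83001866   0.         274.11877503]
 [  0.         399.83001866 208.05272859]
 [  0.           0.           1.        ]] [ 0.91598816 -0.1407723   0.59418213] [[ 0.36946535  0.7480754  -0.55125181]
 [ 0.92911375 -0.28743964  0.23265015]
 [ 0.01558823 -0.5981318  -0.80124613]]
top [[510.83530781   0.         279.16438584]
 [  0.         510.83530781 208.20710806]
 [  0.           0.           1.        ]] [0.46160501 0.00920742 0.91957069] [[ 0.02030019 -0.99556011  0.09191288]
 [-0.99936357 -0.01750845  0.03107893]
 [-0.02933169 -0.0924853  -0.99528193]]
0.1
```

View pics/top0.png

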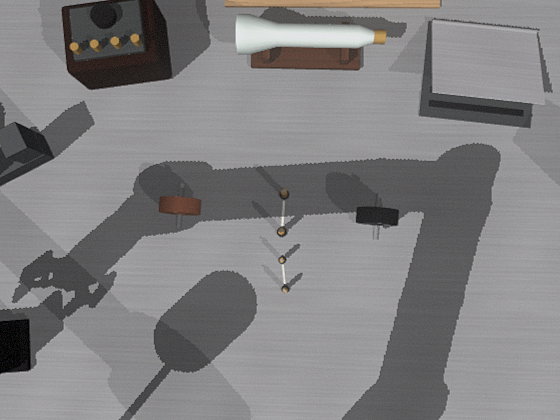

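View pics/scene0.png

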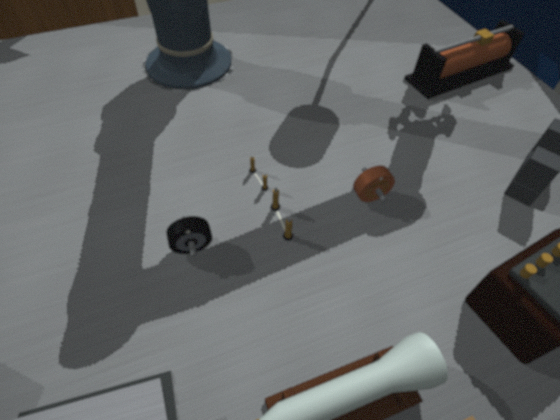

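The top view shows the copper wheel at about (180,206) and the black wheel at (377,216). There are two post pairs. Pair A is at (284,193)/(282,231), 38 px apart (about 68 mm). Pair B is at (282,260)/(285,289), 29 px apart (about 51 mm). A is larger, matches the 68 mm spacing, and lies between the two wheels, so A is the pair meant. The scene view agrees: copper at (374,184), large posts at (275,199)/(288,229).

```bash
cat > h.py <<'E'
import cv2,numpy as np
from scipy import ndimage
from scipy.optimize import minimize_scalar
def cloud(c,d,m):
    v,u=np.nonzero(m&(d>0)); z=d[v,u]
    r=np.linalg.inv(c["K"])@np.c_[u,v,np.ones(len(u))].T*z
    return (c["rotation"]@r).T+c["position"]
def copper(c,p,d):
    h=cv2.cvtColor(p,cv2.COLOR_RGB2HSV).astype(int)
    m=((h[...,0]<14)|(h[...,0]>174))&(h[...,1]>100)&(h[...,2]>40)
    P=cloud(c,d,ndimage.binary_erosion(m)); 
    P=P[(np.abs(P[:,1])<.28)&(P[:,0]>.35)&(P[:,0]<.6)&(P[:,2]>.01)&(P[:,2]<.085)]
    return P
def wheel(P):
    q=P[P[:,2]>.03]; 
    (cx,cy),wh,a=cv2.minAreaRect((q[:,:2]*1000).astype(np.float32))
    b=cv2.boxPoints(((cx,cy),wh,a)); e=[b[1]-b[0],b[2]-b[1]]; e=max(e,key=np.linalg.norm)
    u=e/np.linalg.norm(e); u=u*(-1 if u[1]>0 else 1)   # heads to -y
    n=np.array([-u[1],u[0]])
    t=q[q[:,2]>.05]; s=t[:,:2]@u
    f=lambda s0:np.median(np.abs(np.hypot(s-s0,t[:,2]-.036)-.036))
    g=np.arange(s.min()-.01,s.max()+.01,.0005); s0=g[np.argmin([f(x) for x in g])]
    w=q[:,:2]@n; c=u*s0+n*(w.min()+w.max())/2
    return c,u,dict(size=wh,ztop=P[:,2].max(),width=np.ptp(w),resid=f(s0))
E
python3 - <<'E'
from rig import camera_params
from h import *
for n in("top","scene"):
    p=cv2.imread(f"pics/{n}0.png")[:,:,::-1].copy();d=np.load(n+"d.npy");c=camera_params(n)
    P=copper(c,p,d)
    if n=="top": print(len(P),*wheel(P))
    else:
        print(n,len(P),P.min(0),P.max(0))
    h=cv2.cvtColor(p,cv2.COLOR_RGB2HSV).astype(int)
    m=(h[...,0]>10)&(h[...,0]<32)&(h[...,1]>80)
    l,k=ndimage.label(m,np.ones((3,3)))
    for i in range(1,k+1):
        if (l==i).sum()<6: continue
        Q=cloud(c,d,l==i)
        if not len(Q):continue
        t=Q[Q[:,2]>Q[:,2].max()-.02]
        if .35<Q[:,0].mean()<.6 and abs(Q[:,1].mean())<.15: print(n,len(Q),ndimage.center_of_mass(l==i),t.mean(0),Q[:,2].max())
p=cv2.imread("pics/top0.png")[170:310,130:410]
cv2.imwrite("pics/crop.png",cv2.resize(p,None,fx=2.8,fy=2.8,interpolation=cv2.INTER_CUBIC))
E
```

```text
506 [0.54257981 0.21065027] [ 0.00531532 -0.9999859 ] {'size': (24.275606155395508, 65.40643310546875), 'ztop': np.float64(0.07447073083708255), 'width': np.float64(0.024275565619001793), 'resid': np.float64(0.0011717776325485887)}
top 35 (np.float64(193.0), np.float64(284.0857142857143)) [0.56991618 0.02869938 0.04657796] 0.053509360391704286
top 33 (np.float64(231.21212121212122), np.float64(280.8787878787879)) [0.50299843 0.03245356 0.04729693] 0.052627014689456186
top 21 (np.float64(259.5238095238095), np.float64(281.2857142857143)) [0.45425421 0.03012039 0.0354068 ] 0.041012149054008185
top 20 (np.float64(289.5), np.float64(284.45)) [0.4031555  0.02408292 0.0350483 ] 0.03854184751921719
scene 497 [0.5339485  0.17631832 0.0104859 ] [0.56152412 0.2416262  0.07196116]
scene 37 (np.float64(164.05263157894737), np.float64(252.05263157894737)) [0.40742838 0.02488614 0.02856289] 0.03816745551087286
scene 34 (np.float64(181.88235294117646), np.float64(264.5)) [0.45858513 0.03131233 0.0300883 ] 0.037273840639612144
scene 76 (np.float64(200.28947368421052), np.float64(275.14473684210526)) [0.50950498 0.03251317 0.04026633] 0.047912191060133225
scene 106 (np.float64(229.81132075471697), np.float64(287.97169811320754)) [0.57693139 0.02923917 0.03962663] 0.04797774525096621
```

View pics/crop.png

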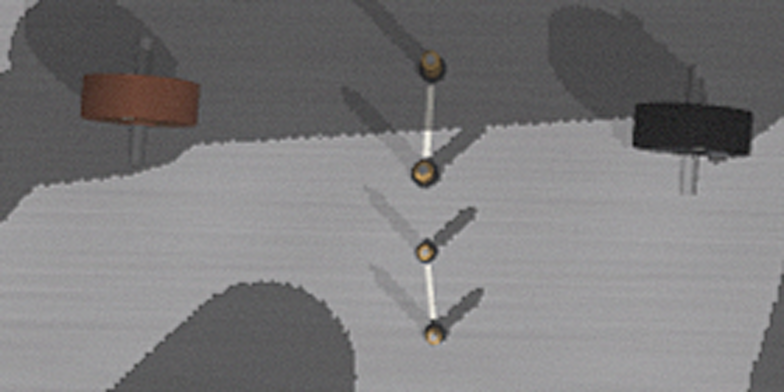

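The crop confirms it: the larger pair is at crop (431,65)/(425,172), between the copper wheel (140,100) and the black one (692,128). The smaller decoy pair is at (425,251)/(434,333). Next I'll hover behind the copper wheel and look from close up.

```bash
cat >> h.py <<'E'
def R(u,s=1):
    """tool down, y along the axle for heading u"""
    y=s*np.array([-u[1],u[0],0]); z=np.array([0,0,-1.]); return np.c_[np.cross(y,z),y,z]
def wcam(s,c):
    T=np.eye(4);T[:3,:3]=s["tcp_rot"];T[:3,3]=s["position"];T=T@c["tool_from_camera"]
    return dict(K=c["K"],rotation=T[:3,:3],position=T[:3,3])
E
python3 - <<'E'
from rig import *
from h import *
u=np.array([-.05,-.9987]); q0=np.array(sense()["joint_pos"])
best=None
for s in(1,-1):
    q=inverse_kinematics([.545+.004,.29,.24],R(u,s)); print(s,q)
    if q is not None:
        m=np.abs(np.array(q)-q0).max()
        if best is None or m<best[0]: best=(m,s)
s=best[1]; print("s",s)
command_gripper(.042,20)
movep([.549,.29,.24],R(u,s))
st=sense(); p,d=camera("wrist"); cv2.imwrite("pics/w1.png",p[:,:,::-1]); np.save("w1d.npy",d)
c=wcam(st,camera_params("wrist")); np.savez("w1.npz",**c); print(c,st["time_s"],st["finger_gap"],st["position"])
E
```

```text
1 [-0.83609918  0.406908    0.38095096  1.70646093 -0.16942015  1.06073674
 -0.45034426]
-1 [-0.37857164  0.40652174 -0.23545889  1.67792591  0.10538057  1.06955718
  2.44532583]
s 1
{'K': array([[332.79342211,   0.        , 278.43308785],
       [  0.        , 332.79342211, 206.15593175],
       [  0.        ,   0.        ,   1.        ]]), 'rotation': array([[ 0.99893435, -0.04331918, -0.01592518],
       [-0.04613618, -0.94673046, -0.31870501],
       [-0.00127082,  0.31910011, -0.94772016]]), 'position': array([0.55137341, 0.37404385, 0.35823165])} 2.425 0.04188513406072566 [0.54807122 0.29214028 0.2398659 ]
```

View pics/w1.png

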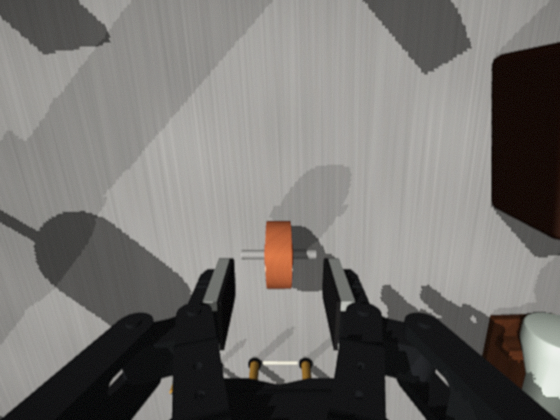

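The wrist view shows the copper wheel at (279,255), with stubs running from (242,254) to (316,254), and the posts' feet at (255,362)/(306,362). Everything is nearly square to the tool.

Run:
```python
from h import *
p=cv2.imread("pics/w1.png")[:,:,::-1].copy();d=np.load("w1d.npy");c=np.load("w1.npz")
P=copper(c,p,d); P=P[P[:,1]>.1]; print(len(P),*wheel(P))
# flank: mid-x of the copper in y slices at top half
t=P[P[:,2]>.045]; ys=np.arange(t[:,1].min()+.004,t[:,1].max()-.004,.004)
mid=np.array([[y,(t[abs(t[:,1]-y)<.003,0].min()+t[abs(t[:,1]-y)<.003,0].max())/2] for y in ys]); f=np.polyfit(mid[:,0],mid[:,1],1); print("dx/dy wheel",f[0],mid[:,1].mean(),np.ptp(t[:,0]))
# stubs by depth: points 0.03..0.045 high beside the rim
m=np.zeros(d.shape,bool); m[235:275,230:330]=1
Q=cloud(c,d,m); S=Q[(Q[:,2]>.032)&(Q[:,2]<.046)&(np.abs(Q[:,0]-.545)>.018)]
print("stubs",len(S),S.min(0),S.max(0),[S[s].mean(0) for s in (S[:,0]<.545,S[:,0]>.545)])
ray=lambda u,v,z:(lambda r:np.array(c["position"])+r*(z-c["position"][2])/r[2])(c["rotation"]@np.linalg.inv(c["K"])@[u,v,1])
for a in((242,254),(316,254)):print(a,ray(*a,.036))
# white line on the surface
g=p.astype(int); m=(g.min(2)>205); m[:345]=0;m[380:]=0;m[:,:240]=0;m[:,320:]=0
v,u=np.nonzero(m); L=np.array([ray(a,b,0) for a,b in zip(u,v)]); print("line",len(L),L.min(0),L.max(0),L.mean(0),np.polyfit(L[:,0],L[:,1],1))
h=cv2.cvtColor(p,cv2.COLOR_RGB2GRAY); m=(h<45);m[:345]=0;m[372:]=0;m[:,:240]=0;m[:,322:]=0
l,k=ndimage.label(m)
for i in range(1,k+1):
    if (l==i).sum()>15: v,u=ndimage.center_of_mass(l==i);print((l==i).sum(),u,v,ray(u,v,.003))
```

```text
1605 [0.54312537 0.21197979] [-0.04569967 -0.99895525] {'size': (58.20951843261719, 25.242191314697266), 'ztop': np.float64(0.07473064897385817), 'width': np.float64(0.025242213989523532), 'resid': np.float64(0.0006741805559367549)}
dx/dy wheel 0.03430966844924234 0.5437575595576681 0.02572240377572499
stubs 393 [0.50363374 0.20761592 0.03443535] [0.58344057 0.21839921 0.04380436] [array([0.51505503, 0.21441559, 0.04021766]), array([0.57307511, 0.21244607, 0.04049759])]
(242, 254) [0.50437624 0.2133182  0.036     ]
(316, 254) [0.58374359 0.20970362 0.036     ]
line 66 [ 5.15578486e-01  2.93196227e-02 -5.55111512e-17] [5.58785611e-01 3.29485382e-02 5.55111512e-17] [ 5.37196078e-01  3.11345505e-02 -8.41078049e-19] [-0.04477142  0.05518558]
50 255.88 361.98 [0.50513253 0.03632631 0.003     ]
47 306.3404255319149 361.51063829787233 [0.57254909 0.03408108 0.003     ]
```

Run:
```python
from rig import *
from h import *
u=np.array([-.042,-.9991]); W=np.array([.5435,.2125]); M=np.array([.538,.031])
v=(M-W)/np.linalg.norm(M-W); Z=.040
A=lambda b:np.r_[W-v*b,Z]
movep(np.r_[W-v*.08,.14],R(u)); move_l(A(.08),R(u))
print(move_l(A(.022),feed=.05,until_force=4))
st=sense(); p,d=camera("wrist"); cv2.imwrite("pics/w2.png",p[:,:,::-1])
c=wcam(st,camera_params("wrist")); P=copper(c,p,d);print(*wheel(P)); print(st["position"],st["wrist_force"],st["time_s"])
```

```text
False
[0.54342569 0.21345062] [-0.04633812 -0.9989258 ] {'size': (25.56363296508789, 25.52435874938965), 'ztop': np.float64(0.07186305880196536), 'width': np.float64(0.02552436677398584), 'resid': np.float64(0.0005546074317673427)}
[0.54413212 0.23502898 0.04000566] [-0.31550452 -0.43576407  0.11228669] 5.0833
```

View pics/w2.png

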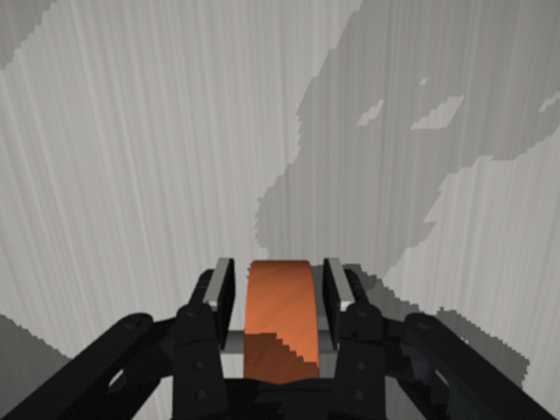

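The wheel (246–318) sits between the fingers (235 and 323), the stubs are ahead of the fingers, and nothing is touching. I'll push the first part now.

Run:
```python
from rig import *
from h import *
u=np.array([-.042,-.9991]); W=np.array([.5435,.2125]); M=np.array([.538,.031])
v=(M-W)/np.linalg.norm(M-W); Z=.040
for a in(.06,.115):
    print(move_l(np.r_[W+v*(a-.016),Z],feed=.03,until_force=8))
    st=sense();p,d=camera("top"); P=copper(camera_params("top"),p,d)
    print("top",*wheel(P)); print(st["position"],st["wrist_force"],st["time_s"])
    p2,d=camera("wrist"); c=wcam(st,camera_params("wrist"));print("wrist",*wheel(copper(c,p2,d)))
cv2.imwrite("pics/s3.png",camera("scene")[0][100:300,200:460,::-1].repeat(2,0).repeat(2,1))
```

```text
False
top [0.53932493 0.11138456] [-0.05985222 -0.9982072 ] {'size': (63.347755432128906, 24.633516311645508), 'ztop': np.float64(0.07490533245448672), 'width': np.float64(0.024633561696977502), 'resid': np.float64(0.0009899511236600954)}
[0.54217855 0.16870718 0.04001225] [-1.00708588 -0.2815402  -0.08238245] 7.4833
wrist [0.51846478 0.14441334] [ 0.9990455  -0.04368375] {'size': (6.859302997589111, 24.453859329223633), 'ztop': np.float64(0.05503320895403051), 'width': np.float64(0.006859301243426819), 'resid': np.float64(0.008282365376743666)}
False
top [0.53854366 0.09625995] [-0.07209   -0.9973981] {'size': (25.308122634887695, 24.60454750061035), 'ztop': np.float64(0.07159096393698283), 'width': np.float64(0.024604571503728745), 'resid': np.float64(0.0007384995822271832)}
[0.54051037 0.11377483 0.03999033] [ 0.024997    0.11533038 -0.87751221] 9.5667
wrist [0.53855459 0.09853065] [-0.05017199 -0.9987406 ] {'size': (30.61734962463379, 25.542373657226562), 'ztop': np.float64(0.07291595093249255), 'width': np.float64(0.025542370305409512), 'resid': np.float64(0.0004898968727654607)}
```

View pics/s3.png

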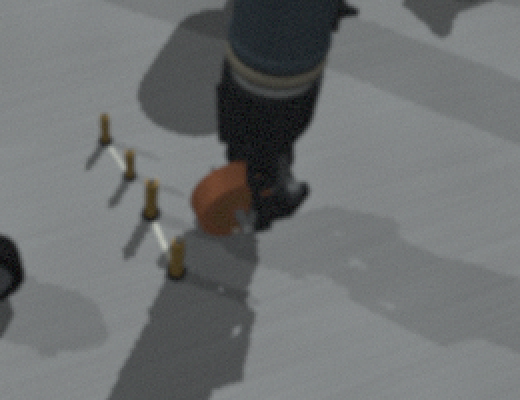

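The wheel coasted ahead a little and is now upright, in line, and just in front of the fingers. About 55 mm remain to the stop. I'll push more slowly until contact.

Run:
```python
from rig import *
from h import *
u=np.array([-.046,-.9989])
def rep():
    st=sense()
    p,d=camera("top"); print("top",*wheel(copper(camera_params("top"),p,d)))
    print(st["position"],st["wrist_force"],st["time_s"]); return p
print(move_l([.539,.085,.04],R(u),feed=.015,until_force=8)); rep()
print(move_l([.537,.053,.04],R(u),feed=.015,until_force=6));p=rep()
cv2.imwrite("pics/t4.png",cv2.resize(p[170:310,200:400,::-1],None,fx=3,fy=3))
```

```text
False
top [0.5362544  0.05110011] [-0.0338334 -0.9994275] {'size': (35.15618133544922, 24.103370666503906), 'ztop': np.float64(0.07399795187861835), 'width': np.float64(0.024103347092973126), 'resid': np.float64(0.0007991363842374324)}
[0.53900302 0.08507391 0.03998758] [ 0.17189635 -0.6917317   0.44349302] 11.775
True
top [0.53942519 0.00416507] [ 0.84373146 -0.5367655 ] {'size': (3.9413933753967285, 8.8961820602417), 'ztop': np.float64(0.058765013738617644), 'width': np.float64(0.003941383220244621), 'resid': np.float64(0.01263198097837534)}
[0.53728538 0.05973518 0.03985187] [0.60003833 1.4683193  0.47095477] 13.4417
```

View pics/t4.png

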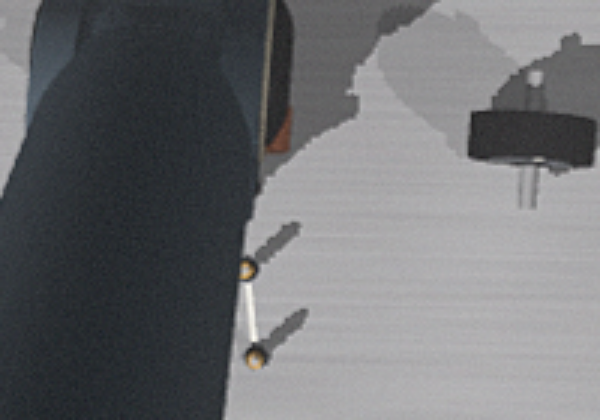

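The arm covers the posts in this view, but the black wheel is undisturbed. Contact came at TCP y = 0.060, against 0.058 expected, so the wheel is at the posts. I'll back off straight, rise and check.

Run:
```python
from rig import *
from h import *
x,y,z=sense()["position"]
move_l([x,y+.02,z],feed=.04); move_l([x+.004,y+.09,z],feed=.12); move_l([x+.004,y+.09,.24],feed=.2)
st=sense();p,d=camera("wrist"); c=wcam(st,camera_params("wrist"));P=copper(c,p,d)
print("wrist",*wheel(P),st["time_s"])
cv2.imwrite("pics/w5.png",p[180:400,150:420,::-1].repeat(2,0).repeat(2,1))
```

```text
wrist [0.53528914 0.04427334] [-0.07558615 -0.99713933] {'size': (56.514705657958984, 26.46609878540039), 'ztop': np.float64(0.07453271883380158), 'width': np.float64(0.02646609298756286), 'resid': np.float64(0.000682359569831259)} 16.025
```

View pics/w5.png

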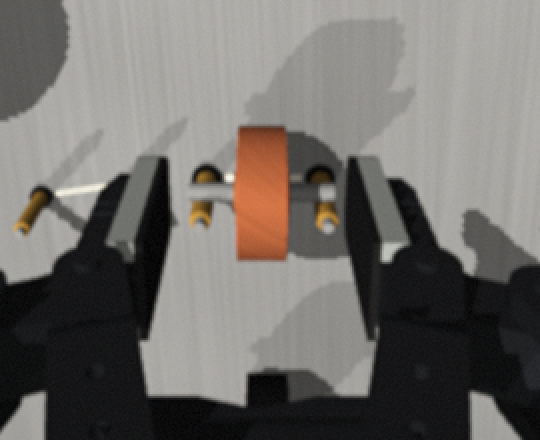

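The wheel stands between the large posts with both stubs against them (stubs from (190,190) to (335,192) in the crop), about 13 mm before the middle. I'll check the white dot for proof of rolling before handing in.

Run:
```python
from rig import *
import cv2,numpy as np
p=camera("scene")[0][:,:,::-1]; a=cv2.imread("pics/scene0.png")
f=lambda i:cv2.resize(i,None,fx=5,fy=5,interpolation=cv2.INTER_CUBIC)
cv2.imwrite("pics/s6.png",np.hstack([f(a[150:230,335:415]),f(p[170:250,240:320])]))
```

```text
(no output)
```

View pics/s6.png

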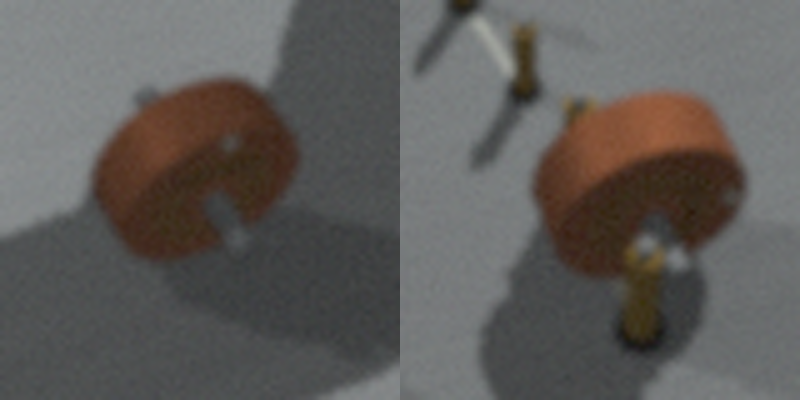

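The dot has gone from the top (230,145) to the right, +y side (730,195). That is the roughly 267° expected from rolling about 168 mm.

```bash
python3 -c "
from rig import *
print(finish_job())"
```

```text
the job is handed in; nothing more can be done
None
```

The copper wheel was rolled about three quarters of a turn and let go upright between the larger brass posts, about 13 mm before their middle; the black wheel was not touched and the job is handed in, with no verdict returned.

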